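Close the model railway's lift-up bridge and lock it with its ball-lock pin

TASK

Close the raised bridge: press its free end gently down until it is fully seated. Then take the ball-lock pin (the one with the push button) from the rack, slide it from the robot's side through the fork and the bridge's lug until its shoulder is home against the fork, never forcing it with more than about 15 N, and let go so that the balls lock. Then prove the lock: with the button out, pull the pin's head outwards with 6 to 15 N for half a second, and leave it locked in the closed bridge with nothing else disturbed.

Things in the scene. Friction and masses are not known exactly. Their poses are not given: they have to be found in the camera images.
- bridge: Fixed part of a model railway's lift-up bridge: stone-faced approaches with track, a plinth and a steel lock fork. Origin on the table under lock; z up, y along the track from the hinge to the free end, x across the track, away from the robot. Track centre line at x 111 mm, rail tops 94 mm up. The lug hangs in the fork between its cheeks.
- lock (a point): Nominal lock centre, axes as bridge, 55 mm up, on the robot's-side face of the fork's near cheek (6 mm thick, 44 mm long in y, 31 to 69 mm up, round hole 13.5 mm). CAUTION: the fork is bolted through slots: the true axis of its holes runs along x at this height but up to 14 mm off this point either way in y. Look or feel for it; the fork does not shift under 90 N.
- fork_far (a point): As lock, on the outer face of the far cheek, 28 mm farther in x (a 6 mm cheek with the same hole). Between the cheeks, at x 9 to 19 mm, comes the bridge's lug: its slot, 44 mm long in y and 13.5 mm high, is in line with the fork's holes wherever the fork stands, once the bridge is closed. The lug's arm passes over this cheek, 74 to 82 mm up.
- span_end (a point): Middle of the top of the steel tread plate, 78 mm (x) by 36 mm (y), at the free end of the span: the place to press. Closed, it is 95 mm above the table, 111 mm in x and 14 mm in y from lock.
- span (a joint): Lift of the white truss span, rad: 0 closed on its seat (a hard stop), grows as the free end rises. span_end is 316 mm from the hinge along the span and 18 mm above it. The hinge is stiff: the span stays where it is left and goes down under 1 to 4 N at its end.
- hinge (a point): Axis of the span's hinge (along bridge's x), over the track's centre line, 77 mm up.
- rack: Fixed wooden base 64 x 120 mm with two pairs of V rests at y -30 and +30 mm, in which the pins lie along the rack's x, axes 45 mm above the table, to be lifted straight up. The rests, at x -20 and +20 mm, hold the pins from below and reach no higher than their axes. Origin at the middle of the underside.
- pin: Ball-lock pin, about 110 g, lying level in one of the rack's two places. Origin on its axis at the shoulder face, x from head to nose. Shank 12 mm thick, x 0 to 46, its last 6 mm tapering to 9 mm. Shoulder 18 mm thick, x -4 to 0. Neck 12 mm thick, x -38 to -4. Two locking balls at x 32.5 stand out to 8.5 mm from the axis and draw in while the button is pressed.
- pin_head (a point): Middle of the pin's round aluminium head, 40 mm across, 6 mm thick (pin x -44 to -38). Behind it is the black mushroom button, 30 mm across, face at x -56, or -51 pressed. Press it by squeezing button and head together, 18 mm wide free and 13 mm pressed, with the fingers closing along the pin's axis, one over the neck, tips 7 mm above the axis.
- pin_nose (a point): End of the pin's nose, on its axis, 46 mm from the origin. With the button out the pin can neither enter nor leave the fork; home in it with the balls out, it keeps about 1.5 mm of end play.
- pin_button (a joint): Travel of the pin's button, m: 0 out (balls out, locked), 0.005 fully pressed (balls in); 4 N starts it, 9 N presses it fully; a spring returns it.
- plain_pin: Plain steel clevis pin, no button, a ring for a head, in the rack's other place; not used.
- sedan: Model car, 105 x 40 x 35 mm, on the table; leave alone.
- pickup: Model pickup, 105 x 40 x 37 mm, on the table; leave alone.
- boxcar: Brown model boxcar, 60 x 156 x 77 mm, on the rails beyond the bridge's free end; leave alone.
- screwdriver: Screwdriver, 150 mm long, on the table; leave alone.
- glue: Small glue bottle, 32 mm across, 62 mm tall, standing on the table; leave alone.

How it is judged (in metres and radians):
On the way, in this order (a step that is already met when the one before it is completed fails the run):
1. the bridge is pressed down onto its seat (span under 0.008 rad) (value of joint span below 0.008 rad), for 0.2 s.
2. the pin is through the fork and the closed bridge's lug, its shoulder home within 4 mm (x of pin in the frame of lock between -0.004 and 0.003 m and y of pin in the frame of lock between -0.017 and 0.017 m and z of pin in the frame of lock between -0.004 and 0.004 m and angle between the x axis of pin and the x axis of lock, either way round below 0.15 rad and value of joint span below 0.008 rad), for 0.2 s.
3. with the button out (under 1 mm) the head is pulled outwards with more than 4.5 N for 0.2 s, taking up the end play, and the pin stays in (contact force between the fingers and pin above 4.5 N and x of pin in the frame of lock between -0.004 and -0.0006 m and value of joint pin_button below 0.001 m), for 0.2 s.
At the end, for the whole second after the job is handed in: Span closed (under 0.008 rad); ball-lock pin at rest through fork and lug, shoulder within 4 mm of the near cheek (end play included), within 4 mm of the lock's height, 17 mm of its nominal y and 0.15 rad of its direction; button out (under 1 mm), so the balls are locked (all of step 2 and value of joint pin_button below 0.001 m and linear speed of pin below 0.02 m/s); the robot touches nothing.
It fails at once if the pin is forced: more than 20 N between the pin and the bridge, fork or lug (contact force between pin and bridge above 20 N).
It fails at once if the bridge is pressed or struck with more than 35 N (contact force between the arm and bridge above 35 N).
It fails at once if another thing is moved by more than 25 mm (distance of any of plain_pin, sedan, pickup, boxcar, screwdriver, glue from where it was at the start of the episode above 0.025 m).
It also fails if it takes over 72 s, if anything falls off the work surface, if the arm or the gripper's body presses on something with over 40 N, if the wrist force passes 120 N, or if a joint passes its speed limit or range.

ROBOT

A 7-joint arm with a two-finger parallel gripper is mounted at the origin on the work surface. World frame = base frame: x ahead of the robot, y to its left, z up, the work surface at z = 0. Lengths are in mm, angles in rad, forces in N, time in s.
With the tool pointing down it reaches from about 400 to 875 mm from the base axis. Payload 4.4 kg.
Tool frame: the origin (TCP) lies midway between the tips of the shut fingers; the grasp point (between the pads) lies 19 mm behind it; z points along the fingers, y is the line along which they close (so a half turn about z gives the same grasp; the last joint's range is limited). The gripper opens to 85 mm and grips with 20 to 120 N. Pads are 22 mm wide; open, the fingers measure 114 mm over their backs; the gripper's body (76 mm by 85 mm) begins 54 mm behind the grasp point. The pads swing forward as they close: fully open they stand 13 mm farther back than shut.
Start: joints at [1.154, 0.628, 0.038, 1.517, -0.027, 0.996, -0.02], TCP at [223.4, -610.418, 231.313] pointing down, gripper open.
Joint ranges: [-3.06, 3.06], [-0.37, 2.12], [-1.25, 1.32], [0.18, 2.47], [-1.1, 4.24], [0.23, 1.98], [-2.94, 2.94]. Speed limits (rad/s): [2.57, 2.57, 3.14, 3.14, 3.14, 3.14, 3.14].

INTERFACE

Orientations are given as [roll, pitch, yaw] about the fixed x, y, z axes, in that order (R = Rz(yaw) Ry(pitch) Rx(roll)).
In Python, from cell import telemetry, eyes, ctrl, finder gives the robot as it stands.
- The arm moves only by the tool move_arm, never from a script. Its argument "steps" is a list of rows, each a list of 7 numbers: the turn, a rotation vector about the world's x, y, z in degrees, then the shift along the world's x, y, z in m, then the finger opening in m, from 0 to 0.0854. A call has 1 to 5 rows; each row shifts and turns the commanded pose from where the row before left it; what a row does not reach is not made up. A row lasts 1/10 s, in which the tool goes at most 50 mm and 8.59 degrees, less where a joint would pass 70% of its speed; a pose out of reach is approached as far as the arm can. A call with a gripper value outside its range is refused whole. The fingers move at their own pace and stop on an object; the grip force is fixed at half the most. Time passes only in rows, so rows that do not move let the fingers close. It gives the time, the measured TCP pose, the force, the opening and the grip force at its end, in the units of the state.
- telemetry.read_state(): the state, without advancing time (a new reading comes with each control period).
- eyes.get_image(name): name is "side" or "top"; returns (picture, depth): 480x640x3 uint8, blue, green, red; 480x640 float32, mm along the optical axis (not along the pixel's ray), 0 where there is no reading.
- eyes.calibration(name): a dict with "fx", "fy", "cx", "cy" (pixels), "position" and "attitude" of the camera in the world. Camera axes: x right, y down, z forward; pixel columns grow to the right and rows downward; lengths in mm; the calibration is good to about 2 mm. A picture is of the moment at which its call begins. calibration takes no time and is no camera call.
- ctrl.finish_job(): hands the job in; it is judged then, once.
Trained networks look in the newest picture that a camera, given by its name, has taken for a name from the list of things; names that differ only in an ending like _2 or _b are one class to them, and where a whole thing is asked for, a point or a joint stands for the part that bears it (a point fixed in the world has none). Each returns a list of dicts, best first, with "confidence" (0 to 1); they miss things now and then, are a little off and sometimes report something else, mostly with a low value. They report only what shows in the picture. A call takes as long as a camera call.
- finder.boxes_of(camera, name): "location" ([x, y, z] in mm, in the coordinates of the camera as it stood for that picture, good to about 4 mm: the middle of the surface that is visible of it).
- finder.cut_out(camera, name): "mask" (480x640 bool, what is visible of it).
- finder.pinpoint(camera, name): "location" ([x, y, z] in mm, in the coordinates of the camera as it stood for that picture, good to about 4 mm: a listed point, or the origin of a listed thing).
The state is a dict: "clock": time; "qpos": joint angles; "qd": joint speeds; "tau": joint torques, N m; "eef_pos": TCP position; "tool_rot": TCP orientation; "force": force on the tool from outside, world axes, zero at the start; "torque": the same for the moment, N m; "width": finger opening in mm; "gripper_force": force on a finger pad.
Only numpy, scipy, OpenCV 4.12 (cv2) and the standard library are available. Lean on these libraries where they do the work, as an engineer would, in place of code of your own. Each camera call takes 0.05 s, during which the arm holds its last target. There are 200 camera calls.

## Working session

There is one attempt and no reset: what is moved stays moved. The work goes in short steps, Python scripts to look and compute and a tool call to move; the robot and the scene stay as the last step left them, time stands still between calls to the robot, and variables do not carry over. Pictures are saved under pics/ and viewed, at most 13 in all, crops included, and the job is handed in when it is done.

Besides the shell and the picture viewer there is one more tool, called in YAML: its name, and indented under it one key for each argument. move_arm: Moves the arm, as the interface text tells. Its arguments: {"type":"object","properties":{"steps":{"type":"array"}},"required":["steps"]}

```bash
ls; mkdir -p pics; cat > h.py <<'E'
import numpy as np, cv2
from scipy.spatial.transform import Rotation as R
from cell import telemetry, eyes, ctrl, finder
def cam(n):
    c=eyes.calibration(n); a=np.array(c["attitude"],float)
    M=a if a.shape==(3,3) else R.from_euler('xyz',a).as_matrix()
    return c,M,np.array(c["position"],float)
def w(n,p):
    c,M,t=cam(n); return M@np.array(p,float)+t
def px(n,u,v,d):
    c,M,t=cam(n); return M@np.array([(u-c["cx"])/c["fx"]*d,(v-c["cy"])/c["fy"]*d,d])+t
def proj(n,P):
    c,M,t=cam(n); q=M.T@(np.array(P,float)-t); return c["fx"]*q[0]/q[2]+c["cx"],c["fy"]*q[1]/q[2]+c["cy"]
def cloud(n,D):
    c,M,t=cam(n); v,u=np.mgrid[:480,:640]
    P=np.stack([(u-c["cx"])/c["fx"]*D,(v-c["cy"])/c["fy"]*D,D],-1)@M.T+t; P[D<=0]=np.nan; return P
E
python3 - <<'E'
from h import *
print(eyes.calibration("side"),eyes.calibration("top"))
for n in("side","top"):
    I,D=eyes.get_image(n); cv2.imwrite(f"pics/{n}0.png",I); np.save(f"{n}0.npy",D)
    for q in("lock","fork_far","span_end","hinge","bridge","rack","pin","pin_head","pin_nose","plain_pin"):
        print(n,q,[(w(n,r["location"]).round(1),round(r["confidence"],2)) for r in finder.pinpoint(n,q)[:2]])
s=telemetry.read_state();print(s)
E
```

```text
pics
{'fx': 475.26962536399935, 'fy': 475.26962536399935, 'cx': 328.9207085348544, 'cy': 239.80349729093294, 'position': array([243.78107207, 921.07404888, 629.27336695]), 'attitude': array([-2.09467844,  0.02487034, -2.87569754])} {'fx': 434.12511424939885, 'fy': 434.12511424939885, 'cx': 311.265093564364, 'cy': 244.44393413398234, 'position': array([ 456.70640734,   41.57136687, 1070.51558775]), 'attitude': array([-3.10711011,  0.00527301, -1.59256134])}
side lock [(array([529.6, 117.7,  52.6]), 0.58)]
side fork_far [(array([558. , 114.6,  55.4]), 0.79)]
side span_end [(array([642.3, 119.7, 146. ]), 0.71)]
side hinge [(array([ 640.9, -182.9,   75.2]), 0.62)]
side bridge [(array([531. , 119.2,   1. ]), 0.9), (array([ 432.6, -276.1,   46.8]), 0.65)]
side rack [(array([ 4.350e+02, -2.504e+02, -2.000e-01]), 0.83)]
side pin [(array([ 431.7, -274.6,   45.2]), 0.52)]
side pin_head [(array([ 385.2, -276.5,   47. ]), 0.73)]
side pin_nose [(array([ 476.3, -277.4,   44.3]), 0.67)]
side plain_pin [(array([ 428.8, -214.8,   44.8]), 0.68)]
top lock [(array([529.2, 115. ,  56.2]), 0.73), (array([
[... 528 characters left out ...]
5.4]), 0.75)]
{'clock': 1.1, 'qpos': array([ 1.15422685,  0.6283964 ,  0.03848444,  1.5174135 , -0.02702285,
        0.99630376, -0.02000327]), 'qd': array([-0.00174692,  0.00096229,  0.00046302,  0.00025228,  0.00157171,
       -0.00071436,  0.00111862]), 'tau': array([ 4.63172291e-04, -5.63287961e+01,  1.22564737e+00, -1.93781412e+01,
        1.09603145e-02,  1.39139625e-03,  1.16204697e-05]), 'eef_pos': array([ 223.39504388, -610.41050916,  231.31113267]), 'tool_rot': array([-3.14158819e+00, -6.45344270e-05,  3.50741074e-01]), 'force': array([-0.26441512, -0.08126899, -0.30248472]), 'torque': array([ 0.02671915, -0.00253634,  0.0210347 ]), 'gripper_force': 0.0, 'width': 85.46443816764112}
```

View pics/top0.png

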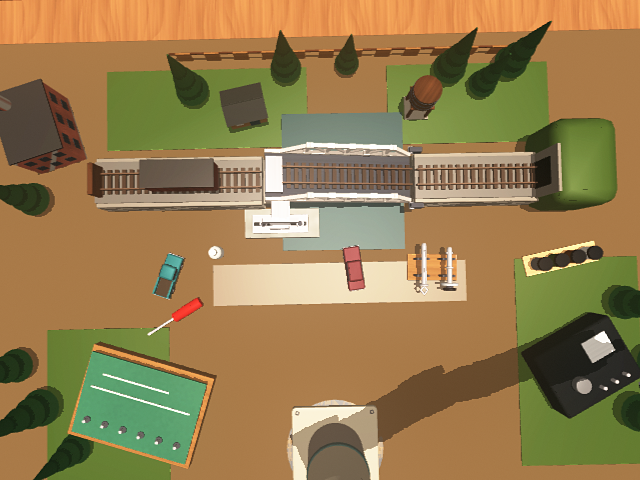

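View pics/side0.png

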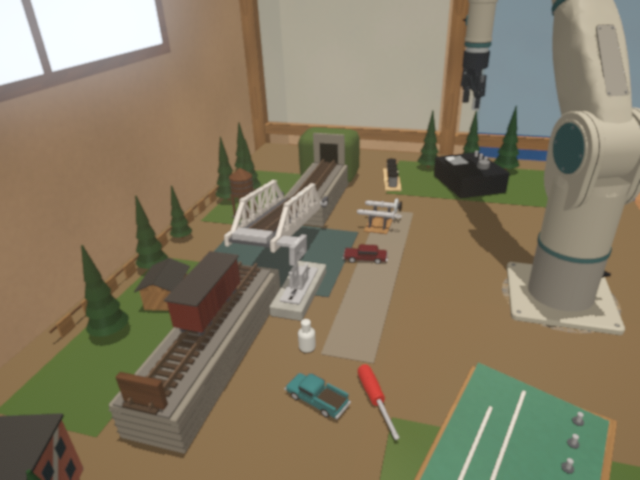

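```bash
python3 - <<'E'
from h import *
for n in("top","side"):
    D=np.load(f"{n}0.npy"); P=cloud(n,D)
    # fork cheeks
    X,Y,Z=P[...,0],P[...,1],P[...,2]
    m=(X>515)&(X<575)&(Y>70)&(Y<165)&(Z>60)&(Z<76)
    Q=P[m]; print(n,"fork",len(Q))
    for lo,hi in((522,530),(530,540),(540,552),(552,566)):
        q=Q[(Q[:,0]>lo)&(Q[:,0]<hi)]
        if len(q)>3: print(lo,len(q),"x",np.percentile(q[:,0],[2,50,98]).round(1),"y",np.percentile(q[:,1],[1,5,50,95,99]).round(1),"z",np.median(q[:,2]).round(1))
    m=(X>365)&(X<490)&(Y>-305)&(Y<-250)&(Z>38)
    Q=P[m]; print(n,"pin",len(Q))
    for lo in range(365,490,6):
        q=Q[(Q[:,0]>=lo)&(Q[:,0]<lo+6)]
        if len(q)>2: print(lo,len(q),"y",np.percentile(q[:,1],[2,50,98]).round(1),"zmax",np.percentile(q[:,2],98).round(1))
    m=(X>600)&(X<685)&(Y>95)&(Y<150)&(Z>120); print("tread",m.sum(),np.nanpercentile(P[m],[2,50,98],axis=0).round(1))
I=cv2.imread("pics/top0.png"); J=cv2.imread("pics/side0.png")
a=cv2.resize(I[195:245,240:325],None,fx=6,fy=6,interpolation=cv2.INTER_CUBIC)
b=cv2.resize(J[225:320,265:335],None,fx=4,fy=4,interpolation=cv2.INTER_CUBIC)
h=max(a.shape[0],b.shape[0]); o=np.zeros((h,a.shape[1]+b.shape[1],3),np.uint8); o[:a.shape[0],:a.shape[1]]=a; o[:b.shape[0],a.shape[1]:]=b
cv2.imwrite("pics/fork.png",o); print(o.shape)
E
```

```text
top fork 57
530 57 x [530.8 533.3 536.2] y [ 99.  100.9 119.6 138.9 140.8] z 68.7
top pin 328
377 28 y [-288.3 -272.1 -261.1] zmax 61.2
383 25 y [-282.9 -272.6 -263. ] zmax 58.9
389 38 y [-294.2 -274.1 -257.9] zmax 67.2
395 25 y [-283.  -272.1 -256.1] zmax 66.9
401 15 y [-279.8 -274.9 -271.3] zmax 52.5
407 21 y [-290.9 -277.3 -264.4] zmax 52.5
413 20 y [-282.  -273.7 -264. ] zmax 55.2
419 12 y [-279.9 -275.9 -271.6] zmax 52.7
425 16 y [-284.  -274.2 -269.7] zmax 55.0
431 18 y [-283.8 -275.4 -268.8] zmax 54.4
437 10 y [-280.6 -275.5 -272.1] zmax 53.0
443 15 y [-280.8 -275.7 -271.8] zmax 54.8
449 27 y [-292.6 -275.5 -263. ] zmax 51.7
455 15 y [-281.3 -276.8 -272.1] zmax 53.9
461 12 y [-283.9 -276.  -270.3] zmax 53.2
467 17 y [-283.4 -277.5 -271.2] zmax 54.2
473 14 y [-282.3 -277.3 -273.3] zmax 54.7
tread 874 [[600.6  96.1 127.7]
 [639.2 118.3 145.8]
 [680.1 142.7 151.5]]
side fork 128
530 67 x [530.7 532.9 537.4] y [ 98.   99.3 122.5 141.1 142.6] z 68.6
552 61 x [552.9 554.6 559. ] y [ 98.9 103.2 124.  141.8 142.8] z 68.5
side pin 213
377 25 y [-282.  -267.8 -261.5] zmax 61.8
383 13 y [-275.5 -268.  -263. ] zmax 53.5
389 33 y [-285.  -267.9 -255.6] zmax 66.0
395 9 y [-278.3 -268.7 -261.8] zmax 62.5
401 10 y [-277.2 -271.1 -267.2] zmax 53.8
407 15 y [-275.6 -270.  -257.7] zmax 53.6
413 10 y [-274.8 -272.1 -266.1] zmax 51.6
419 10 y [-278.4 -274.9 -270. ] zmax 52.6
425 11 y [-277.5 -274.1 -267.6] zmax 52.5
431 11 y [-278.9 -274.  -268.6] zmax 53.9
437 8 y [-274.9 -273.2 -271.4] zmax 52.3
443 8 y [-277.3 -273.7 -269.1] zmax 52.4
449 16 y [-278.7 -273.3 -261. ] zmax 52.4
455 8 y [-278.6 -275.2 -272.4] zmax 51.9
461 11 y [-281.5 -274.8 -269.7] zmax 51.4
467 6 y [-277.7 -275.7 -270.2] zmax 51.1
473 8 y [-278.6 -275.  -272.2] zmax 50.1
tread 627 [[602.5 104.4 129.8]
 [637.9 139.9 144.6]
 [680.  145.3 151. ]]
(380, 790, 3)
```

View pics/fork.png

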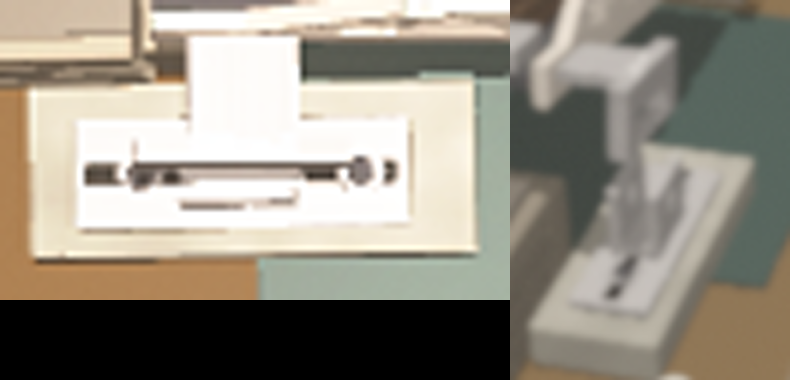

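```bash
python3 - <<'E'
from h import *
D=np.load("top0.npy"); P=cloud("top",D).reshape(-1,3); P=P[~np.isnan(P[:,0])]
# truss heights
for y in range(-180,160,20):
    q=P[(abs(P[:,1]-y)<10)&(P[:,0]>560)&(P[:,0]<720)]
    t=q[q[:,2]>np.percentile(q[:,2],95)-1]; print(y,t[:,2].max().round(),np.percentile(t[:,0],[0,100]).round(),end=' | ')
print()
def edge(ylo,yhi,zlo,zhi,xlo,xhi,f):
    ys=[];xs=[]
    for y in np.arange(ylo,yhi,4):
        q=P[(abs(P[:,1]-y)<2)&(P[:,2]>zlo)&(P[:,2]<zhi)&(P[:,0]>xlo)&(P[:,0]<xhi)]
        if len(q)>3: ys.append(y);xs.append(f(q[:,0]))
    ys,xs=np.array(ys),np.array(xs); p=np.polyfit(ys,xs,1)
    for _ in range(4):
        r=xs-np.polyval(p,ys); k=abs(r)<max(2,1.5*np.median(abs(r))); p=np.polyfit(ys[k],xs[k],1)
    print("edge slope",p[0].round(4),"n",k.sum(),"res",(xs-np.polyval(p,ys))[k].std().round(2))
for f in(np.min,np.max):
    edge(160,520,78,98,560,740,f); edge(-480,-190,78,98,560,740,f)
# lamp: cheek line fit in both views
for n in("top","side"):
    C=cloud(n,np.load(f"{n}0.npy")).reshape(-1,3)
    for a,b in((529,540),(551,562)):
        q=C[(C[:,0]>a)&(C[:,0]<b)&(C[:,1]>95)&(C[:,1]<146)&(C[:,2]>65)&(C[:,2]<72)]
        if len(q)>9: print(n,a,len(q),np.polyfit(q[:,1],q[:,0],1).round(4))
I=cv2.imread("pics/top0.png").astype(int)
E
```

```text
-180 105.0 [585. 696.] | -160 132.0 [584. 696.] | -140 156.0 [583. 697.] | -120 159.0 [583. 696.] | -100 164.0 [583. 698.] | -80 166.0 [585. 697.] | -60 169.0 [585. 697.] | -40 172.0 [585. 697.] | -20 176.0 [587. 696.] | 0 179.0 [585. 698.] | 20 183.0 [587. 698.] | 40 186.0 [585. 699.] | 60 184.0 [585. 698.] | 80 168.0 [586. 697.] | 100 156.0 [586. 698.] | 120 152.0 [606. 680.] | 140 154.0 [604. 680.] | 
edge slope 0.007 n 67 res 0.69
edge slope 0.0147 n 48 res 0.89
edge slope -0.0344 n 90 res 34.84
edge slope 0.004 n 44 res 0.7
top 529 52 [9.400000e-03 5.324486e+02]
side 529 47 [-6.200000e-03  5.345149e+02]
side 551 46 [3.330000e-02 5.513519e+02]
```

move_arm:
  steps:
    - [0, 0, 8, 0.02, 0.035, 0.01, 0]
    - [0, 0, 8.5, 0.0245, 0.043, 0.01, 0]
    - [0, 0, 8.5, 0.0245, 0.043, 0.01, 0]
    - [0, 0, 8.5, 0.0245, 0.043, 0, 0]
    - [0, 0, 8.5, 0.0245, 0.043, 0, 0]

```text
clock: 1.6
eef_pos: [341.8, -402.8, 261.8]
tool_rot: [3.14, 0.001, 1.09]
force: [0.3, 0.2, 0.1]
width: 12.2
gripper_force: 0.0
```

move_arm:
  steps:
    - [0, 0, 6.8, 0.0245, 0.043, 0, 0]
    - [0, 0, 6.8, 0.0245, 0.043, 0, 0]
    - [0, 0, 6.8, 0.0245, 0.043, 0, 0]
    - [0, 0, 6.7, 0.0245, 0.043, 0, 0]
    - [0, 0, 0, 0.0245, 0.043, 0, 0]

```text
clock: 2.1
eef_pos: [464.2, -187.7, 261.5]
tool_rot: [3.141, 0.0, 1.559]
force: [1.6, -0.4, -0.0]
width: -0.3
gripper_force: 0.0
```

move_arm:
  steps:
    - [0, 0, 0, 0.0245, 0.043, 0, 0]
    - [0, 0, 0, 0.0245, 0.043, 0, 0]
    - [0, 0, 0, 0.0245, 0.043, 0, 0]
    - [0, 0, 0, 0.0245, 0.043, 0, 0]
    - [0, 0, 0, 0.0245, 0.043, -0.01, 0]

```text
clock: 2.6
eef_pos: [587.5, 27.2, 252.5]
tool_rot: [3.138, -0.0, 1.557]
force: [1.1, 0.3, -0.5]
width: -0.0
gripper_force: 0.0
```

move_arm:
  steps:
    - [0, 0, 0, 0.024, 0.042, 0, 0]
    - [0, 0, 0, 0.022, 0.042, 0, 0]
    - [0, 0, 0, 0.009, 0.016, -0.03, 0]
    - [0, 0, 0, 0, 0, -0.04, 0]
    - [0, 0, 0, 0, 0, -0.015, 0]

```text
clock: 3.1
eef_pos: [638.3, 125.3, 162.3]
tool_rot: [-3.135, 0.002, 1.558]
force: [-1.0, -1.5, -0.1]
width: 0.2
gripper_force: 0.0
```

move_arm:
  steps:
    - [0, 0, 0, 0, 0, -0.008, 0]
    - [0, 0, 0, 0, 0, -0.006, 0]
    - [0, 0, 0, 0, 0, -0.006, 0]
    - [0, 0, 0, 0, 0, -0.006, 0]
    - [0, 0, 0, 0, 0, -0.006, 0]

```text
clock: 3.6
eef_pos: [641.6, 125.7, 135.2]
tool_rot: [3.139, -0.001, 1.557]
force: [0.9, 1.8, 1.4]
width: -0.1
gripper_force: 0.7
```

move_arm:
  steps:
    - [0, 0, 0, 0, 0.001, -0.006, 0]
    - [0, 0, 0, 0, 0.001, -0.006, 0]
    - [0, 0, 0, 0, 0.001, -0.006, 0]
    - [0, 0, 0, 0, 0.001, -0.005, 0]
    - [0, 0, 0, 0, 0, -0.005, 0]

```text
clock: 4.1
eef_pos: [640.6, 129.4, 105.7]
tool_rot: [-3.141, 0.0, 1.557]
force: [1.2, 1.4, 0.6]
width: 0.3
gripper_force: 0.7
```

move_arm:
  steps:
    - [0, 0, 0, 0, 0, -0.003, 0]
    - [0, 0, 0, 0, 0, -0.002, 0]
    - [0, 0, 0, 0, 0, -0.002, 0]
    - [0, 0, 0, 0, 0, -0.001, 0]
    - [0, 0, 0, 0, 0, 0, 0]

```text
clock: 4.6
eef_pos: [640.4, 129.1, 98.0]
tool_rot: [-3.141, 0.0, 1.557]
force: [-0.4, -0.5, 0.5]
width: -0.2
gripper_force: 0.0
```

move_arm:
  steps:
    - [0, 0, 0, 0, 0, -0.001, 0]
    - [0, 0, 0, 0, 0, -0.001, 0]
    - [0, 0, 0, 0, 0, -0.001, 0]
    - [0, 0, 0, 0, 0, 0, 0]

```text
clock: 5.0
eef_pos: [640.7, 129.2, 95.2]
tool_rot: [-3.142, 0.0, 1.557]
force: [-0.4, -0.5, 1.5]
width: 0.2
gripper_force: 0.6
```

```bash
python3 - <<'E'
from h import *
s=telemetry.read_state(); print(s["force"].round(1),s["eef_pos"].round(1))
E
```

```text
[-0.4 -0.5  1.5] [640.7 129.2  95.2]
```

move_arm:
  steps:
    - [0, 0, 0, 0, 0, -0.001, 0]
    - [0, 0, 0, 0, 0, 0, 0]

```text
clock: 5.2
eef_pos: [640.7, 129.2, 95.1]
tool_rot: [3.141, 0.0, 1.557]
force: [-1.8, -0.7, 8.2]
width: -0.0
gripper_force: 3.5
```

move_arm:
  steps:
    - [0, 0, 0, 0, 0, -0.001, 0]
    - [0, 0, 0, 0, 0, 0, 0]

```text
clock: 5.4
eef_pos: [640.7, 129.2, 95.1]
tool_rot: [3.141, 0.001, 1.557]
force: [-4.1, -0.6, 12.8]
width: -0.0
gripper_force: 6.3
```

move_arm:
  steps:
    - [0, 0, 0, 0, 0, 0, 0]
    - [0, 0, 0, 0, 0, 0.005, 0]
    - [0, 0, 0, 0, 0, 0.035, 0]
    - [0, 0, 0, 0, 0, 0.045, 0]
    - [0, 0, 0, -0.01, -0.02, 0.04, 0]

```text
clock: 5.9
eef_pos: [631.4, 112.9, 219.8]
tool_rot: [3.14, -0.004, 1.561]
force: [0.1, 0.1, 1.1]
width: -0.1
gripper_force: 0.0
```

move_arm:
  steps:
    - [0, 0, 0, -0.026, -0.042, 0, 0]
    - [0, 0, 0, -0.026, -0.042, 0, 0]
    - [0, 0, 0, -0.026, -0.042, 0, 0]
    - [0, 0, 0, -0.026, -0.042, 0, 0.04]
    - [0, 0, 0, -0.026, -0.042, 0, 0.04]

```text
clock: 6.4
eef_pos: [499.6, -102.4, 218.3]
tool_rot: [3.141, 0.0, 1.557]
force: [0.7, -1.0, 0.5]
width: 28.7
gripper_force: 0.0
```

```bash
python3 - <<'E'
from h import *
for n in("top","side"):
    I,D=eyes.get_image(n); cv2.imwrite(f"pics/{n}1.png",I); np.save(f"{n}1.npy",D); c,M,t=cam(n)
    for q in("pin","plain_pin"):
        r=finder.cut_out(n,q)
        if not r: print(n,q,"none"); continue
        v,u=np.nonzero(r[0]["mask"])
        # intersect rays with plane z=45
        d=np.stack([(u-c["cx"])/c["fx"],(v-c["cy"])/c["fy"],np.ones(len(u))],-1)@M.T
        P=t+d*((45-t[2])/d[:,2])[:,None]
        xs=[];ys=[]
        for x in np.arange(P[:,0].min(),P[:,0].max(),4):
            k=(P[:,0]>=x)&(P[:,0]<x+4)
            if k.sum()>2: xs.append(x+2); ys.append((np.percentile(P[k,1],5)+np.percentile(P[k,1],95))/2)
        xs,ys=np.array(xs),np.array(ys); k=(xs>400)&(xs<480)
        print(n,q,r[0]["confidence"],"x",P[:,0].min().round(1),P[:,0].max().round(1),np.polyfit(xs[k]-432,ys[k],1).round(3),ys.round(1))
    for q in("span_end","lock","fork_far","hinge","pin_head","pin_nose","rack","pin"):
        print(n,q,[(w(n,r["location"]).round(1),round(r["confidence"],2)) for r in finder.pinpoint(n,q)[:1]])
print(telemetry.read_state()["eef_pos"])
E
```

```text
top pin none
top plain_pin none
top span_end [(array([641.3, 129.1,  97.1]), 0.82)]
top lock [(array([530.9, 119.5,  58.9]), 0.59)]
top fork_far [(array([558.3, 118. ,  52.8]), 0.6)]
top hinge [(array([ 642.3, -189.7,   74.6]), 0.84)]
top pin_head []
top pin_nose []
top rack []
top pin []
side pin 0.77 x 375.7 478.5 [ 3.20000e-02 -2.81676e+02] [-268.8 -278.1 -276.5 -274.6 -280.3 -290.5 -288.  -281.3 -282.2 -282.6
 -280.4 -280.3 -281.7 -281.7 -280.1 -280.9 -278.3 -281.6 -280.7 -282.3
 -283.2 -281.5 -280.7 -279.7 -279.2 -282.2]
side plain_pin 0.57 x 362.9 468.4 [-1.51000e-01  4.14783e+02] [427.5 427.8 431.5 432.3 430.7 430.  431.6 430.2 427.8 425.4 423.6 422.
 418.4 415.6 413.5 412.  411.3 409.7 408.5 411.2 413.7 412.7 410.3 408.
 410.3 413.  418.8]
side span_end []
side lock [(array([530.2, 115.8,  53.4]), 0.75)]
side fork_far [(array([558.1, 114.5,  63.2]), 0.59)]
side hinge [(array([ 643.5, -189.6,   74.6]), 0.59)]
side pin_head [(array([ 387.7, -275.6,   47.7]), 0.46)]
side pin_nose [(array([ 479.3, -275.9,   41. ]), 0.71)]
side rack [(array([532.4, 117. ,  52.8]), 0.58)]
side pin [(array([ 432.7, -273. ,   47.8]), 0.72)]
[ 500.67623139 -100.7134923   218.22081954]
```

```bash
python3 - <<'E'
from h import *
I=cv2.imread("pics/top0.png"); s=8;u0,v0=402,236
C=cv2.resize(I[v0:v0+62,u0:u0+70],None,fx=s,fy=s,interpolation=cv2.INTER_CUBIC)
for yaw,col in((0,(0,255,0)),(-.05,(255,0,0))):
    for x in np.linspace(370,486,30):
        a=proj("top",(x,-276+np.tan(yaw)*(x-432),45)); cv2.circle(C,(int((a[0]-u0+.5)*s),int((a[1]-v0+.5)*s)),1,col,-1)
for x in(376,388,394,428,432,478):
    a=proj("top",(x,-285,45)); p=(int((a[0]-u0+.5)*s),int((a[1]-v0+.5)*s)); cv2.line(C,p,(p[0]+15,p[1]),(0,0,255),1); cv2.putText(C,str(x),(p[0]+18,p[1]+4),0,.4,(0,0,255),1)
cv2.imwrite("pics/pin.png",C)
E
```

```text
(no output)
```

View pics/pin.png

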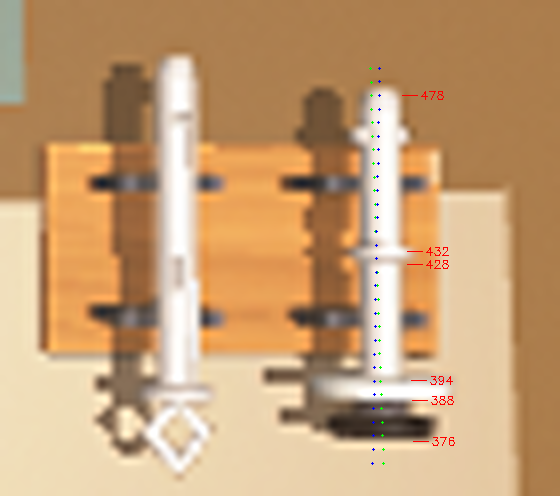

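move_arm:
  steps:
    - [0, 0, -1.1, -0.0225, -0.035, -0.02, 0.04]
    - [0, 0, 0, -0.0225, -0.035, -0.02, 0.04]
    - [0, 0, 0, -0.0225, -0.035, -0.02, 0.04]
    - [0, 0, 0, -0.0225, -0.035, -0.02, 0.04]
    - [0, 0, 0, -0.0225, -0.035, -0.02, 0.04]

```text
clock: 8.0
eef_pos: [387.5, -277.0, 117.7]
tool_rot: [3.141, 0.0, 1.538]
force: [-0.3, 0.2, -1.4]
width: 39.9
gripper_force: 0.0
```

move_arm:
  steps:
    - [0, 0, 0, 0, 0, 0, 0.04]
    - [0, 0, 0, 0, 0, 0, 0.04]

```text
clock: 8.2
eef_pos: [387.5, -276.3, 117.8]
tool_rot: [-3.141, -0.001, 1.535]
force: [0.3, -0.3, -0.0]
width: 39.8
gripper_force: 0.0
```

move_arm:
  steps:
    - [0, 0, 0, 0, 0, -0.025, 0.04]
    - [0, 0, 0, 0, 0, -0.02, 0.04]
    - [0, 0, 0, 0, 0, -0.01, 0.04]
    - [0, 0, 0, 0, 0, -0.006, 0.04]
    - [0, 0, 0, 0, 0, -0.004, 0.04]

```text
clock: 8.7
eef_pos: [389.1, -275.2, 53.3]
tool_rot: [3.141, 0.0, 1.539]
force: [0.1, -0.3, -0.0]
width: 39.8
gripper_force: 0.0
```

```bash
python3 - <<'E'
from h import *
s=telemetry.read_state(); print(s["force"].round(1),s["eef_pos"].round(1))
I,D=eyes.get_image("side"); u,v=map(int,proj("side",(400,-276,60))); print(u,v)
C=cv2.resize(I[v-45:v+45,u-60:u+60],None,fx=6,fy=6,interpolation=cv2.INTER_CUBIC); cv2.imwrite("pics/g.png",C)
E
```

```text
[ 0.1 -0.3 -0. ] [ 389.1 -275.2   53.3]
393 200
```

View pics/g.png

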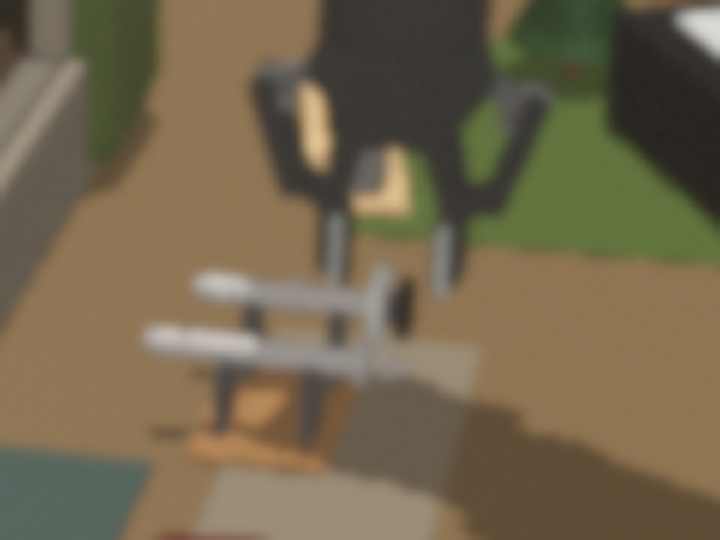

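move_arm:
  steps:
    - [0, 0, 0, 0, 0, 0, 0.018]
    - [0, 0, 0, 0, 0, 0, 0.01]
    - [0, 0, 0, 0, 0, 0, 0]
    - [0, 0, 0, 0, 0, 0, 0]
    - [0, 0, 0, 0, 0, 0, 0]

```text
clock: 9.25
eef_pos: [388.1, -275.8, 53.3]
tool_rot: [3.142, 0.0, 1.537]
force: [-0.0, -1.1, -1.1]
width: 10.4
gripper_force: 59.7
```

move_arm:
  steps:
    - [0, 0, 0, 0, 0, 0, 0]
    - [0, 0, 0, 0, 0, 0, 0]

```text
clock: 9.45
eef_pos: [388.1, -275.7, 53.2]
tool_rot: [-3.141, -0.0, 1.537]
force: [0.5, 0.4, -1.0]
width: 9.9
gripper_force: 59.6
```

move_arm:
  steps:
    - [0, 0, 0, 0, 0, 0.005, 0]
    - [0, 0, 0, 0, 0, 0.015, 0]
    - [0, 0, 0, 0, 0, 0.03, 0]
    - [0, 0, 0, 0, 0, 0.03, 0]
    - [0, 0, 0, 0, 0, 0.02, 0]

```text
clock: 9.95
eef_pos: [388.6, -275.8, 155.3]
tool_rot: [3.14, 0.001, 1.538]
force: [0.5, -0.5, -2.0]
width: 10.2
gripper_force: 59.5
```

```bash
python3 - <<'E'
from h import *
s=telemetry.read_state(); e=s["eef_pos"]; print(s["force"].round(1),e.round(1),s["width"])
I,D=eyes.get_image("side"); u,v=map(int,proj("side",(400,-276,e[2]))); print(u,v)
C=cv2.resize(I[v-45:v+45,u-60:u+60],None,fx=6,fy=6,interpolation=cv2.INTER_CUBIC); cv2.imwrite("pics/g2.png",C)
for q in("pin","pin_head","pin_nose"): print(q,[(w("side",r["location"]).round(1),round(r["confidence"],2)) for r in finder.pinpoint("side",q)[:1]])
E
```

```text
[ 0.5 -0.5 -2. ] [ 388.6 -275.8  155.3] 10.224719791281629
394 168
pin [(array([ 434.4, -274.9,  147.2]), 0.54)]
pin_head [(array([ 387.1, -274.6,  149.5]), 0.72)]
pin_nose [(array([ 479.8, -277.2,  149.4]), 0.58)]
```

View pics/g2.png

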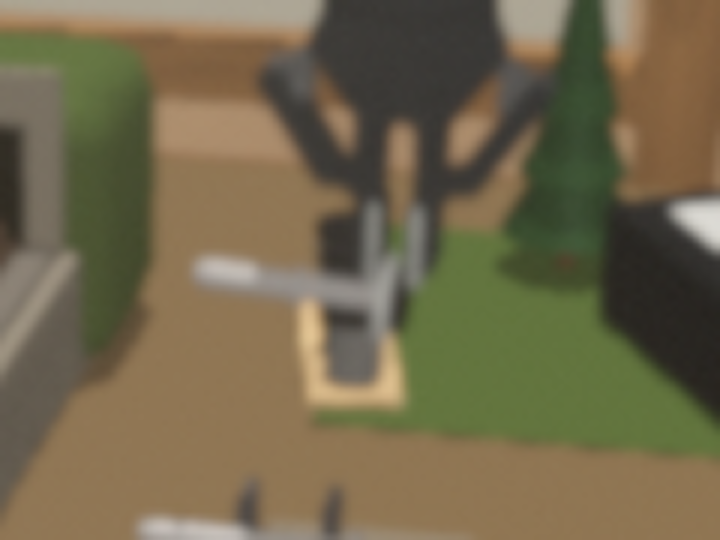

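```bash
cat >> h.py <<'E'
def axisfit(n,name="pin",lo=None,hi=None):
    "image line (centre of mask across columns/rows) of the pin"
    r=finder.cut_out(n,name)
    if not r: return None
    m=r[0]["mask"]; return m,r[0]["confidence"]
E
python3 - <<'E'
from h import *
e=telemetry.read_state()["eef_pos"]
I,D=eyes.get_image("side"); cv2.imwrite("pics/side2.png",I)
a=axisfit("side"); print(a and a[1])
u0,v0=proj("side",(400,-276,148)); u1,v1=proj("side",(478,-278.5,148))
print("level line",u0,v0,u1,v1,"slope",(v1-v0)/(u1-u0))
for p in (.03,.06,.1):
    b=proj("side",(478,-278.5,148+78*p)); print("pitch",p,(b[1]-v0)/(b[0]-u0))
for y in(.0,-.06):
    b=proj("side",(478,-276+78*y,148)); print("yaw",y,(b[1]-v0)/(b[0]-u0))
if a:
    m=a[0]; cs=[(u,np.nonzero(m[:,u])[0].mean(),m[:,u].sum()) for u in range(640) if m[:,u].any()]; print([(c[0],round(c[1],1),c[2]) for c in cs])
I2,D2=eyes.get_image("top"); cv2.imwrite("pics/top2.png",I2)
for q in("pin","pin_head","pin_nose"): print(q,[(w("top",r["location"]).round(1),round(r["confidence"],2)) for r in finder.pinpoint("top",q)[:1]])
# gradient-based centre of shank from side gray: brightness columns
g=cv2.cvtColor(I,cv2.COLOR_BGR2GRAY).astype(float)
for u in range(int(u1)+3,int(u0)-3,3):
    vc=int(v0+(u-u0)*(v1-v0)/(u1-u0)); s=g[vc-8:vc+9,u]; bg=np.interp(np.arange(17),[0,16],[s[0],s[-1]]); d=np.clip(s-bg-10,0,None); print(u,round(vc-8+(d*np.arange(17)).sum()/max(d.sum(),1),2),end="; ")
E
```

```text
0.6
level line 394.4689604690951 170.7105173506039 366.04837547707126 168.20220074911285 slope 0.08825703630643109
pitch 0.03 0.11676475456919283
pitch 0.06 0.14534865664011634
pitch 0.1 0.1835795629898816
yaw 0.0 0.0760353886873154
yaw -0.06 0.09900997650626443
[(366, np.float64(168.0), np.int64(3)), (367, np.float64(168.0), np.int64(5)), (368, np.float64(168.0), np.int64(5)), (369, np.float64(168.0), np.int64(5)), (370, np.float64(168.5), np.int64(6)), (371, np.float64(168.5), np.int64(6)), (372, np.float64(168.5), np.int64(6)), (373, np.float64(168.5), np.int64(6)), (374, np.float64(168.5), np.int64(6)), (375, np.float64(168.5), np.int64(6)), (376, np.float64(169.0), np.int64(7)), (377, np.float64(169.0), np.int64(7)), (378, np.float64(169.5), np.int64(6)), (379, np.float64(169.5), np.int64(6)), (380, np.float64(169.5), np.int64(6)), (381, np.float64(169.5), np.int64(6)), (382, np.float64(169.5), np.int64(6)), (383, np.float64(170.0), np.int64(7)), (384, np.float64(170.0), np.int64(7)), (385, np.float64(170.5), np.int64(6)), (386, np.float64(170.0), np.int64(5)), (387, np.float64(171.0), np.int64(5)), (388, np.float64(171.0), np.int64(5)), (389, np.float64(171.0), np.int64(5)), (390, np.float64(171.0), np.int64(5)), (391, np.float64(171.0), np.int64(5)), (392, np.float64(171.0), np.int64(5)), (393, np.float64(171.0), np.int64(5)), (394, np.float64(172.0), np.int64(5)), (395, np.float64(172.5), np.int64(6)), (396, np.float64(174.0), np.int64(11)), (397, np.float64(173.0), np.int64(13)), (398, np.float64(171.5), np.int64(14)), (399, np.float64(171.5), np.int64(14)), (400, np.float64(171.5), np.int64(12)), (401, np.float64(173.0), np.int64(7))]
pin [(array([ 437.2, -273.2,  145.3]), 0.51)]
pin_head [(array([ 389.4, -276.3,  142.9]), 0.64)]
pin_nose [(array([ 477.9, -277.8,  150.8]), 0.85)]
369 167.17; 372 167.59; 375 167.89; 378 169.04; 381 169.46; 384 161.0; 387 170.08; 390 170.7;
```

move_arm:
  steps:
    - [0, 0, 1.5, 0.004, 0.03, 0, 0]
    - [0, 0, 0, 0.004, 0.047, 0, 0]
    - [0, 0, 0, 0.004, 0.047, 0, 0]
    - [0, 0, 0, 0.004, 0.047, 0, 0]
    - [0, 3.0, 0, 0.004, 0.047, 0, 0]

```text
clock: 10.95
eef_pos: [406.0, -56.4, 152.9]
tool_rot: [-3.086, 0.001, 1.563]
force: [0.9, -0.1, -1.2]
width: 10.1
gripper_force: 59.6
```

move_arm:
  steps:
    - [0, 0, 0, 0.003, 0.047, 0, 0]
    - [0, 0, 0, 0.003, 0.047, 0, 0]
    - [0, 0, 0, 0.003, 0.047, 0, 0]
    - [0, 0, 0, 0.002, 0.03, -0.03, 0]
    - [0, 0, 0, 0, 0.007, -0.03, 0]

```text
clock: 11.45
eef_pos: [420.6, 125.7, 92.9]
tool_rot: [-3.093, -0.004, 1.57]
force: [0.6, -0.3, -2.0]
width: 10.0
gripper_force: 59.8
```

move_arm:
  steps:
    - [0, 0, 0, 0, 0, -0.02, 0]
    - [0, 0, 0, 0, 0, 0, 0]

```text
clock: 11.65
eef_pos: [417.1, 120.4, 70.9]
tool_rot: [-3.084, 0.002, 1.566]
force: [-0.8, -1.1, -1.6]
width: 9.9
gripper_force: 59.7
```

```bash
python3 - <<'E'
from h import *
s=telemetry.read_state(); e=s["eef_pos"]; print(s["clock"],s["force"].round(1),e.round(1),s["tool_rot"].round(3),s["width"])
for n in("side","top"):
    I,D=eyes.get_image(n); cv2.imwrite(f"pics/{n}3.png",I); np.save(f"{n}3.npy",D)
    for q in("pin","pin_head","pin_nose","lock","fork_far"): print(n,q,[(w(n,r["location"]).round(1),round(r["confidence"],2)) for r in finder.pinpoint(n,q)[:1]])
I=cv2.imread("pics/side3.png"); J=cv2.imread("pics/top3.png")
u,v=map(int,proj("side",(490,120,60))); a=cv2.resize(I[v-50:v+50,u-65:u+65],None,fx=6,fy=6,interpolation=cv2.INTER_CUBIC)
cv2.imwrite("pics/g3.png",a); print(u,v)
E
```

```text
11.65 [-0.8 -1.1 -1.6] [417.1 120.4  70.9] [-3.084e+00  2.000e-03  1.566e+00] 9.930636682099658
side pin [(array([460.7, 121.6,  60.6]), 0.74)]
side pin_head [(array([415.2, 120.1,  64.1]), 0.63)]
side pin_nose [(array([503.6, 122. ,  58.5]), 0.9)]
side lock [(array([528.7, 115.4,  52.5]), 0.89)]
side fork_far [(array([559.8, 119.2,  57.4]), 0.65)]
top pin []
top pin_head []
top pin_nose [(array([509. , 117.8,  65.8]), 0.53)]
top lock [(array([531.6, 118.7,  57.3]), 0.81)]
top fork_far [(array([555.4, 120.8,  50.9]), 0.64)]
322 274
```

View pics/g3.png

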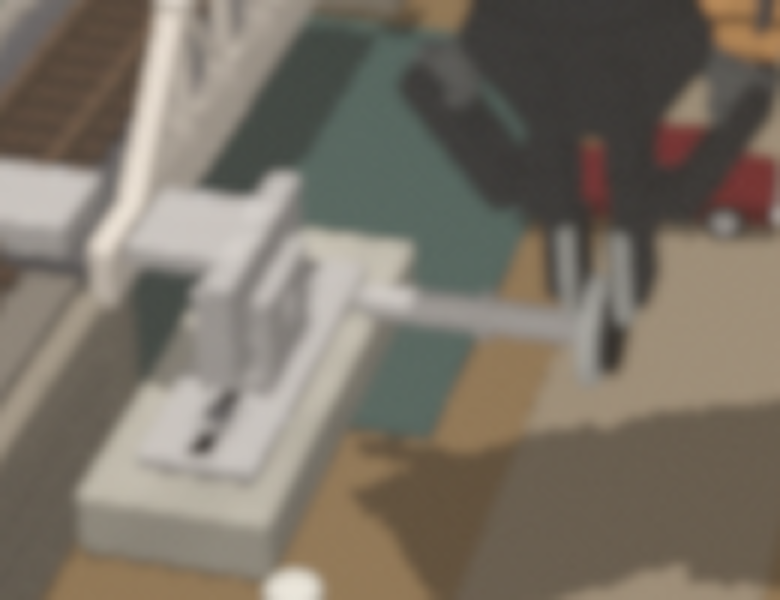

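```bash
cat > fit.py <<'E'
from h import *
def linefit(n,D,m,xlo,xhi):
    P=cloud(n,D)[m]; P=P[~np.isnan(P[:,0])]; P=P[(P[:,0]>xlo)&(P[:,0]<xhi)]
    for _ in range(5):
        c=np.median(P,0); A=np.polyfit(P[:,0],P[:,1],1); B=np.polyfit(P[:,0],P[:,2],1)
        r=np.hypot(P[:,1]-np.polyval(A,P[:,0]),P[:,2]-np.polyval(B,P[:,0])); k=r<max(3,2*np.median(r)); P=P[k]
    return A,B,len(P)
def proj_fit(n,m,yaw,xlo,xhi,y0,z0):
    # image slope of mask centreline vs predicted for pitches
    us=[];vs=[]
    ua,_=proj(n,(xlo,y0,z0)); ub,_=proj(n,(xhi,y0,z0)); lo,hi=sorted((ua,ub))
    for u in range(int(lo)+1,int(hi)):
        k=np.nonzero(m[:,u])[0]
        if len(k): us.append(u); vs.append((k.min()+k.max())/2)
    s=np.polyfit(us,vs,1)
    f=lambda p:(lambda a,b:(b[1]-a[1])/(b[0]-a[0]))(proj(n,(xlo,y0,z0)),proj(n,(xhi,y0+(xhi-xlo)*yaw,z0+(xhi-xlo)*p)))
    ps=np.linspace(-.2,.2,81); fs=np.array([f(p) for p in ps]); return ps[np.argmin(abs(fs-s[0]))],s,us,np.array(vs)
E
python3 - <<'E'
from fit import *
e=telemetry.read_state()["eef_pos"]
for i in range(2):
    I,D=eyes.get_image("side"); m,c=axisfit("side"); x0=e[0]+10
    print(c,m.sum(),linefit("side",D,m,x0+2,x0+76)); 
    p,s,us,vs=proj_fit("side",m,-.005,x0+3,x0+72,120,63); print("pitch",p,"at mid: image v",np.polyval(s,318),np.polyval(s,340))
    for z in (60,63,66): print(z,proj("side",(x0+36,120,z)), end=' ')
# cheeks from the side cloud now
m=cloud("side",D); X,Y,Z=m[...,0],m[...,1],m[...,2]
q=m[(X>522)&(X<545)&(Y>90)&(Y<150)&(Z>40)&(Z<75)]; 
t=q[q[:,2]>66]; print("\ncheek top y",np.percentile(t[:,1],[1,5,95,99]).round(1),"x",np.percentile(t[:,0],[2,50,98]).round(1),len(t), "ztop",np.median(t[:,2]))
E
```

```text
0.66 322 (array([-1.29912647e-03,  1.24171094e+02]), array([-1.62655726e-03,  6.82977657e+01]), 161)
pitch -0.0050000000000000044 at mid: image v 272.22479838709666 275.1122983870967
60 (np.float64(334.0440263913297), np.float64(276.2671790648797)) 63 (np.float64(334.0163367951206), np.float64(275.0911105487458)) 66 (np.float64(333.988564232483), np.float64(273.91151817463674)) 0.78 255 (array([-2.76919015e-02,  1.36698394e+02]), array([5.79747613e-03, 6.46919274e+01]), 136)
pitch 0.014999999999999986 at mid: image v 272.0907258064516 275.36411290322576
60 (np.float64(334.0440263913297), np.float64(276.2671790648797)) 63 (np.float64(334.0163367951206), np.float64(275.0911105487458)) 66 (np.float64(333.988564232483), np.float64(273.91151817463674)) 
cheek top y [ 91.2  95.3 145.8 149.6] x [530.7 536.5 541.6] 83 ztop 69.82955969074646
```

move_arm:
  steps:
    - [0, 0, 0, 0.004, 0, -0.004, 0]
    - [0, 0, 0, 0.006, 0, -0.0055, 0]
    - [0, 0, 0, 0.003, 0, 0, 0]
    - [0, 0, 0, 0, 0, 0, 0]
    - [0, 0, 0, 0, 0, 0, 0]

```text
clock: 12.95
eef_pos: [432.1, 120.3, 63.6]
tool_rot: [-3.089, 0.0, 1.564]
force: [-1.0, 0.1, -1.5]
width: 10.4
gripper_force: 59.8
```

```bash
python3 - <<'E'
from fit import *
s=telemetry.read_state(); e=s["eef_pos"]; print(s["clock"],s["force"].round(1),e.round(1),s["tool_rot"].round(3))
I,D=eyes.get_image("top"); cv2.imwrite("pics/top4.png",I); P=cloud("top",D); X,Y,Z=P[...,0],P[...,1],P[...,2]
for lo,hi in((475,490),(490,505),(505,518),(529.5,537)):
    q=P[(X>lo)&(X<hi)&(Y>92)&(Y<148)&(Z>56 if lo<520 else Z>64)&(Z<74)]
    if len(q): print(lo,len(q),"y",np.percentile(q[:,1],[2,10,50,90,98]).round(1),"z",np.percentile(q[:,2],[50,95]).round(1))
u,v=map(int,proj("top",(510,120,60))); print(u,v)
a=cv2.resize(I[v-25:v+25,u-30:u+30],None,fx=10,fy=10,interpolation=cv2.INTER_CUBIC)
J,D=eyes.get_image("side"); cv2.imwrite("pics/side4.png",J); u,v=map(int,proj("side",(510,120,60))); print(u,v)
cv2.imwrite("pics/t4.png",a)
E
```

```text
12.95 [-1.   0.1 -1.5] [432.1 120.3  63.6] [-3.089  0.     1.564]
490 4 y [114.4 115.  117.7 120.3 120.9] z [59.6 61.5]
505 24 y [114.  114.7 118.7 122.6 123.4] z [58.8 62.6]
529.5 55 y [ 99.1 103.8 120.1 137.2 140.7] z [68.5 72.4]
279 237
313 273
```

View pics/t4.png

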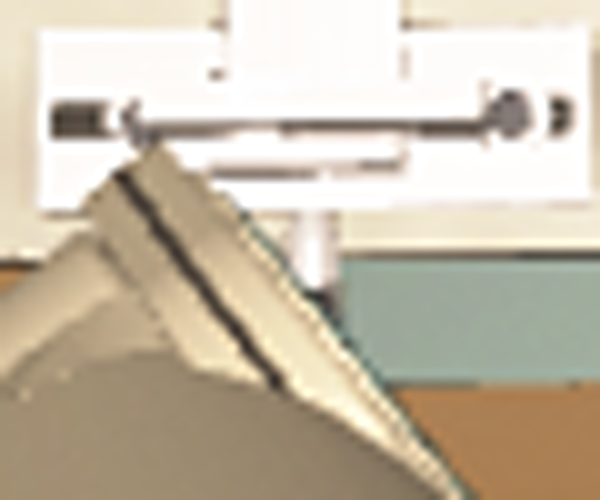

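```bash
python3 - <<'E'
from fit import *
e=telemetry.read_state()["eef_pos"]; print(e.round(1))
for i in range(3):
    I,D=eyes.get_image("side"); r=axisfit("side")
    if not r: print("none"); continue
    m,c=r; x0=e[0]+10
    p,s,us,vs=proj_fit("side",m,-.005,x0+3,x0+72,119.5,56)
    A,B,k=linefit("side",D,m,x0+2,x0+76)
    def zat(x,y):
        zs=np.linspace(45,70,251); return zs[np.argmin([abs(proj("side",(x,y,z))[1]-np.polyval(s,proj("side",(x,y,z))[0])) for z in zs])]
    print(round(c,2),"pitch",p.round(3),"axis z near nose",zat(515,119),"mid",zat(475,119),"depth line y,z at 515,475",[(np.polyval(A,x).round(1),np.polyval(B,x).round(1)) for x in(515,475)],k)
    for q in("pin_nose","lock"): print(q,[w("side",r["location"]).round(1) for r in finder.pinpoint("side",q)[:1]])
E
```

```text
[432.  120.3  63.7]
0.57 pitch 0.01 axis z near nose 55.2 mid 54.6 depth line y,z at 515,475 [(np.float64(122.8), np.float64(57.7)), (np.float64(123.4), np.float64(57.7))] 180
pin_nose []
lock []
0.73 pitch 0.0 axis z near nose 55.0 mid 55.0 depth line y,z at 515,475 [(np.float64(123.4), np.float64(58.3)), (np.float64(123.4), np.float64(57.9))] 176
pin_nose [array([520.8, 121.1,  51.2])]
lock [array([527.5, 117.4,  54.8])]
0.54 pitch 0.03 axis z near nose 55.3 mid 54.1 depth line y,z at 515,475 [(np.float64(123.1), np.float64(57.7)), (np.float64(123.4), np.float64(57.7))] 179
pin_nose [array([520.8, 122.1,  52.3])]
lock [array([429.2, 121.4,  54.5])]
```

move_arm:
  steps:
    - [0, 0, 0, 0, 0.0012, 0, 0]
    - [0, 0, 0, 0.003, 0, 0, 0]
    - [0, 0, 0, 0.003, 0, 0, 0]
    - [0, 0, 0, 0.002, 0, 0, 0]
    - [0, 0, 0, 0, 0, 0, 0]

```text
clock: 14.15
eef_pos: [440.8, 121.5, 63.7]
tool_rot: [-3.09, 0.0, 1.563]
force: [0.8, 0.5, -0.9]
width: 10.0
gripper_force: 59.8
```

move_arm:
  steps:
    - [0, 0, 0, 0.001, 0, 0, 0]
    - [0, 0, 0, 0.001, 0, 0, 0]
    - [0, 0, 0, 0, 0, 0, 0]

```text
clock: 14.45
eef_pos: [442.3, 121.6, 63.7]
tool_rot: [-3.089, 0.0, 1.564]
force: [0.1, -1.1, -2.1]
width: 10.3
gripper_force: 59.8
```

move_arm:
  steps:
    - [0, 0, 0, 0.001, 0, 0, 0]
    - [0, 0, 0, 0.001, 0, 0, 0]
    - [0, 0, 0, 0, 0, 0, 0]

```text
clock: 14.75
eef_pos: [444.4, 121.6, 63.7]
tool_rot: [-3.089, 0.0, 1.564]
force: [0.2, 0.9, -1.4]
width: 10.0
gripper_force: 59.8
```

move_arm:
  steps:
    - [0, 0, 0, 0.001, 0, 0, 0]
    - [0, 0, 0, 0, 0, 0, 0]

```text
clock: 14.95
eef_pos: [445.4, 121.5, 63.7]
tool_rot: [-3.089, 0.0, 1.564]
force: [-0.3, -0.9, -1.8]
width: 10.2
gripper_force: 59.8
```

move_arm:
  steps:
    - [0, 0, 0, 0.001, 0, 0, 0]
    - [0, 0, 0, 0.001, 0, 0, 0]
    - [0, 0, 0, 0, 0, 0, 0]

```text
clock: 15.25
eef_pos: [447.4, 121.6, 63.7]
tool_rot: [-3.089, 0.0, 1.564]
force: [0.5, 0.5, -1.0]
width: 9.9
gripper_force: 59.8
```

move_arm:
  steps:
    - [0, 0, 0, 0.001, 0, 0, 0]
    - [0, 0, 0, 0, 0, 0, 0]

```text
clock: 15.45
eef_pos: [448.3, 121.5, 63.7]
tool_rot: [-3.089, 0.0, 1.564]
force: [0.5, -0.5, -1.3]
width: 10.3
gripper_force: 59.8
```

move_arm:
  steps:
    - [0, 0, 0, 0.001, 0, 0, 0]
    - [0, 0, 0, 0.001, 0, 0, 0]
    - [0, 0, 0, 0, 0, 0, 0]

```text
clock: 15.75
eef_pos: [450.4, 121.6, 63.7]
tool_rot: [-3.089, 0.0, 1.564]
force: [-0.4, -0.0, -1.7]
width: 10.3
gripper_force: 59.7
```

move_arm:
  steps:
    - [0, 0, 0, 0.001, 0, 0, 0]
    - [0, 0, 0, 0.001, 0, 0, 0]
    - [0, 0, 0, 0, 0, 0, 0]

```text
clock: 16.05
eef_pos: [452.4, 121.6, 63.7]
tool_rot: [-3.09, 0.0, 1.564]
force: [0.5, -0.7, -2.1]
width: 10.3
gripper_force: 59.7
```

```bash
python3 - <<'E'
from h import *
J,D=eyes.get_image("side"); u,v=map(int,proj("side",(515,120,60))); print(u,v,u-45,v-38)
cv2.imwrite("pics/s5.png",cv2.resize(J[v-38:v+38,u-45:u+55],None,fx=7,fy=7,interpolation=cv2.INTER_CUBIC))
E
```

```text
311 273 266 235
```

View pics/s5.png

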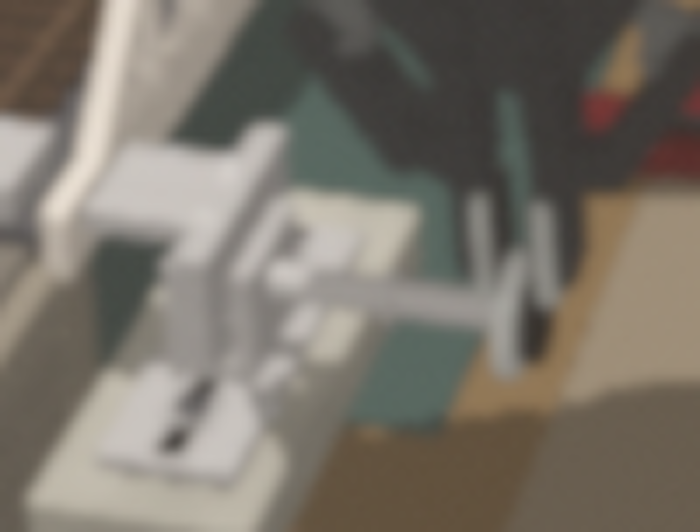

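move_arm:
  steps:
    - [0, 0, 0, 0.001, 0, 0, 0]
    - [0, 0, 0, 0.001, 0, 0, 0]
    - [0, 0, 0, 0.001, 0, 0, 0]
    - [0, 0, 0, 0, 0, 0, 0]

```text
clock: 16.5
eef_pos: [455.5, 121.6, 63.7]
tool_rot: [-3.09, 0.0, 1.564]
force: [-0.4, -0.1, -1.4]
width: 10.1
gripper_force: 59.7
```

move_arm:
  steps:
    - [0, 0, 0, 0.001, 0, 0, 0]
    - [0, 0, 0, 0.001, 0, 0, 0]
    - [0, 0, 0, 0, 0, 0, 0]

```text
clock: 16.8
eef_pos: [457.4, 121.6, 63.7]
tool_rot: [-3.09, 0.0, 1.564]
force: [0.8, -0.3, -1.9]
width: 10.3
gripper_force: 59.7
```

move_arm:
  steps:
    - [0, 0, 0, 0.001, 0, 0, 0]
    - [0, 0, 0, 0.001, 0, 0, 0]
    - [0, 0, 0, 0, 0, 0, 0]

```text
clock: 17.1
eef_pos: [459.4, 121.5, 63.7]
tool_rot: [-3.089, 0.0, 1.564]
force: [0.7, -0.3, -1.9]
width: 9.8
gripper_force: 59.6
```

move_arm:
  steps:
    - [0, 0, 0, 0.001, 0, 0, 0]
    - [0, 0, 0, 0.001, 0, 0, 0]
    - [0, 0, 0, 0, 0, 0, 0]

```text
clock: 17.4
eef_pos: [461.5, 121.6, 63.7]
tool_rot: [-3.09, 0.0, 1.564]
force: [-0.5, 0.3, -0.4]
width: 10.3
gripper_force: 59.6
```

move_arm:
  steps:
    - [0, 0, 0, 0.001, 0, 0, 0]
    - [0, 0, 0, 0, 0, 0, 0]

```text
clock: 17.6
eef_pos: [462.4, 121.5, 63.7]
tool_rot: [-3.089, 0.0, 1.564]
force: [-0.3, -0.8, -0.9]
width: 10.1
gripper_force: 59.6
```

move_arm:
  steps:
    - [0, 0, 0, 0.001, 0, 0, 0]
    - [0, 0, 0, 0, 0, 0, 0]

```text
clock: 17.8
eef_pos: [463.4, 121.5, 63.7]
tool_rot: [-3.089, 0.0, 1.564]
force: [-0.1, -0.5, -1.4]
width: 10.0
gripper_force: 59.6
```

move_arm:
  steps:
    - [0, 0, 0, 0.001, 0, 0, 0]
    - [0, 0, 0, 0, 0, 0, 0]

```text
clock: 18.0
eef_pos: [464.4, 121.5, 63.7]
tool_rot: [-3.089, 0.0, 1.564]
force: [0.6, 0.8, -1.6]
width: 10.1
gripper_force: 59.6
```

move_arm:
  steps:
    - [0, 0, 0, 0.001, 0, 0, 0]
    - [0, 0, 0, 0.001, 0, 0, 0]
    - [0, 0, 0, 0, 0, 0, 0]

```text
clock: 18.3
eef_pos: [466.4, 121.6, 63.7]
tool_rot: [-3.09, 0.0, 1.564]
force: [0.4, -0.3, -1.3]
width: 10.1
gripper_force: 59.6
```

move_arm:
  steps:
    - [0, 0, 0, 0.001, 0, 0, 0]
    - [0, 0, 0, 0.001, 0, 0, 0]
    - [0, 0, 0, 0, 0, 0, 0]

```text
clock: 18.6
eef_pos: [468.4, 121.6, 63.7]
tool_rot: [-3.09, 0.0, 1.564]
force: [0.6, 0.5, -1.2]
width: 9.9
gripper_force: 59.6
```

move_arm:
  steps:
    - [0, 0, 0, 0.001, 0, 0, 0]
    - [0, 0, 0, 0.001, 0, 0, 0]
    - [0, 0, 0, 0, 0, 0, 0]

```text
clock: 18.9
eef_pos: [470.4, 121.5, 63.7]
tool_rot: [-3.09, 0.0, 1.564]
force: [-0.2, 0.1, -1.5]
width: 10.1
gripper_force: 59.6
```

move_arm:
  steps:
    - [0, 0, 0, 0.001, 0, 0, 0]
    - [0, 0, 0, 0.001, 0, 0, 0]
    - [0, 0, 0, 0.001, 0, 0, 0]
    - [0, 0, 0, 0, 0, 0, 0]

```text
clock: 19.3
eef_pos: [473.4, 121.5, 63.7]
tool_rot: [-3.09, 0.0, 1.564]
force: [1.2, -0.9, -1.3]
width: 10.3
gripper_force: 59.6
```

move_arm:
  steps:
    - [0, 0, 0, 0.001, 0, 0, 0]
    - [0, 0, 0, 0.001, 0, 0, 0]
    - [0, 0, 0, 0.001, 0, 0, 0]
    - [0, 0, 0, 0, 0, 0, 0]

```text
clock: 19.7
eef_pos: [476.5, 121.5, 63.7]
tool_rot: [-3.09, 0.0, 1.564]
force: [0.0, -1.5, -0.5]
width: 10.2
gripper_force: 59.6
```

move_arm:
  steps:
    - [0, 0, 0, 0.001, 0, 0, 0]
    - [0, 0, 0, 0.001, 0, 0, 0]
    - [0, 0, 0, 0, 0, 0, 0]

```text
clock: 20.0
eef_pos: [478.4, 121.5, 63.7]
tool_rot: [-3.09, 0.0, 1.564]
force: [-0.2, -0.6, -0.5]
width: 10.4
gripper_force: 59.6
```

move_arm:
  steps:
    - [0, 0, 0, 0.001, 0, 0, 0]
    - [0, 0, 0, 0.001, 0, 0, 0]
    - [0, 0, 0, 0, 0, 0, 0]

```text
clock: 20.3
eef_pos: [480.4, 121.5, 63.7]
tool_rot: [-3.09, 0.0, 1.564]
force: [0.4, -0.7, -0.9]
width: 10.1
gripper_force: 59.5
```

move_arm:
  steps:
    - [0, 0, 0, 0.001, 0, 0, 0]
    - [0, 0, 0, 0, 0, 0, 0]

```text
clock: 20.5
eef_pos: [481.4, 121.5, 63.7]
tool_rot: [-3.089, 0.0, 1.564]
force: [0.6, -1.0, -1.8]
width: 9.8
gripper_force: 59.5
```

move_arm:
  steps:
    - [0, 0, 0, 0.001, 0, 0, 0]
    - [0, 0, 0, 0, 0, 0, 0]

```text
clock: 20.7
eef_pos: [482.4, 121.5, 63.7]
tool_rot: [-3.089, 0.0, 1.564]
force: [-0.8, -0.3, -1.5]
width: 10.3
gripper_force: 59.5
```

move_arm:
  steps:
    - [0, 0, 0, 0.001, 0, 0, 0]
    - [0, 0, 0, 0, 0, 0, 0]

```text
clock: 20.9
eef_pos: [483.4, 121.6, 63.7]
tool_rot: [-3.089, 0.0, 1.564]
force: [0.3, 0.3, -0.7]
width: 10.1
gripper_force: 59.5
```

move_arm:
  steps:
    - [0, 0, 0, 0.001, 0, 0, 0]
    - [0, 0, 0, 0, 0, 0, 0]

```text
clock: 21.1
eef_pos: [484.4, 121.5, 63.7]
tool_rot: [-3.089, 0.0, 1.564]
force: [0.4, -1.0, -0.7]
width: 10.2
gripper_force: 59.5
```

move_arm:
  steps:
    - [0, 0, 0, 0.001, 0, 0, 0]
    - [0, 0, 0, 0, 0, 0, 0]

```text
clock: 21.3
eef_pos: [485.4, 121.5, 63.7]
tool_rot: [-3.089, 0.0, 1.564]
force: [0.3, -0.3, -1.5]
width: 10.0
gripper_force: 59.5
```

move_arm:
  steps:
    - [0, 0, 0, 0.0005, 0, 0, 0]
    - [0, 0, 0, 0, 0, 0, 0]

```text
clock: 21.5
eef_pos: [485.8, 121.5, 63.7]
tool_rot: [-3.089, 0.0, 1.564]
force: [-1.4, -0.4, -1.7]
width: 10.2
gripper_force: 59.5
```

move_arm:
  steps:
    - [0, 0, 0, 0.0005, 0, 0, 0]
    - [0, 0, 0, 0, 0, 0, 0]

```text
clock: 21.7
eef_pos: [486.2, 121.5, 63.7]
tool_rot: [-3.089, 0.0, 1.564]
force: [-0.6, -0.2, -0.5]
width: 10.1
gripper_force: 59.5
```

move_arm:
  steps:
    - [0, 0, 0, 0.0005, 0, 0, 0]
    - [0, 0, 0, 0, 0, 0, 0]

```text
clock: 21.9
eef_pos: [486.8, 121.5, 63.7]
tool_rot: [-3.089, 0.0, 1.564]
force: [-0.2, -0.6, -1.1]
width: 10.3
gripper_force: 59.5
```

move_arm:
  steps:
    - [0, 0, 0, 0.001, 0, 0, 0]
    - [0, 0, 0, 0, 0, 0, 0]

```text
clock: 22.1
eef_pos: [487.9, 121.6, 63.7]
tool_rot: [-3.09, 0.0, 1.564]
force: [-0.4, -0.4, -1.1]
width: 10.1
gripper_force: 59.5
```

move_arm:
  steps:
    - [0, 0, 0, 0.0005, 0, 0, 0]
    - [0, 0, 0, 0, 0, 0, 0]

```text
clock: 22.3
eef_pos: [488.0, 121.5, 63.7]
tool_rot: [-3.089, 0.0, 1.564]
force: [-1.4, -0.9, -0.7]
width: 10.2
gripper_force: 59.4
```

move_arm:
  steps:
    - [0, 0, 0, 0.0005, 0, 0, 0]
    - [0, 0, 0, 0, 0, 0, 0]

```text
clock: 22.5
eef_pos: [488.1, 121.5, 63.7]
tool_rot: [-3.088, 0.001, 1.564]
force: [-1.9, -0.4, 0.4]
width: 10.2
gripper_force: 59.2
```

move_arm:
  steps:
    - [0, 0, 0, 0.0005, 0, 0, 0]
    - [0, 0, 0, 0, 0, 0, 0]

```text
clock: 22.7
eef_pos: [488.1, 121.5, 63.6]
tool_rot: [-3.087, 0.001, 1.564]
force: [-4.5, -0.1, 1.4]
width: 10.3
gripper_force: 58.9
```

move_arm:
  steps:
    - [0, 0, 0, 0, 0, 0, 0.03]
    - [0, 0, 0, 0, 0, 0, 0.03]
    - [0, 0, 0, 0, 0, 0, 0.03]
    - [0, 0, 0, 0, 0, 0, 0.03]

```text
clock: 23.1
eef_pos: [490.2, 121.7, 63.9]
tool_rot: [-3.091, -0.0, 1.564]
force: [-0.8, 0.1, 0.4]
width: 30.2
gripper_force: 0.2
```

```bash
python3 - <<'E'
from h import *
s=telemetry.read_state(); print(s["clock"],s["force"].round(1),s["eef_pos"].round(1),s["width"])
J,D=eyes.get_image("side"); u,v=map(int,proj("side",(515,120,60))); print(u-45,v-38)
cv2.imwrite("pics/s6.png",cv2.resize(J[v-38:v+38,u-45:u+55],None,fx=7,fy=7,interpolation=cv2.INTER_CUBIC))
E
```

```text
23.1 [-0.8  0.1  0.4] [490.2 121.7  63.9] 30.17319062181381
266 235
```

View pics/s6.png

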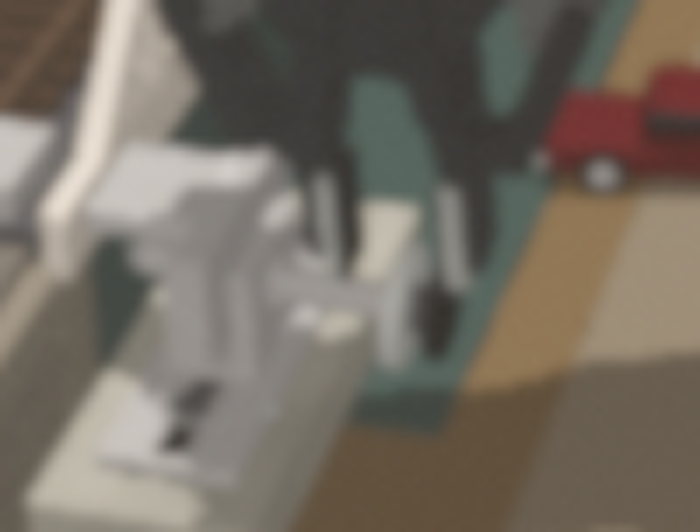

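move_arm:
  steps:
    - [0, 0, 0, -0.003, 0, 0, 0.03]
    - [0, 0, 0, -0.003, 0, 0, 0.03]
    - [0, 0, 0, -0.002, 0, 0, 0.03]
    - [0, 0, 0, 0, 0, 0, 0.03]

```text
clock: 23.55
eef_pos: [480.8, 121.6, 63.8]
tool_rot: [-3.089, 0.0, 1.564]
force: [-0.1, 0.9, -0.0]
width: 30.1
gripper_force: 0.0
```

move_arm:
  steps:
    - [0, 0, 0, -0.001, 0, 0, 0.03]
    - [0, 0, 0, -0.001, 0, 0, 0.03]
    - [0, 0, 0, 0, 0, 0, 0.03]

```text
clock: 23.85
eef_pos: [479.1, 121.5, 63.7]
tool_rot: [-3.089, 0.0, 1.564]
force: [-0.1, 0.7, -0.1]
width: 30.0
gripper_force: 0.0
```

move_arm:
  steps:
    - [0, 0, 0, -0.001, 0, 0, 0.03]
    - [0, 0, 0, 0, 0, 0, 0.03]

```text
clock: 24.05
eef_pos: [478.2, 121.5, 63.7]
tool_rot: [-3.089, 0.0, 1.564]
force: [-0.1, -0.3, 0.4]
width: 30.3
gripper_force: 0.0
```

move_arm:
  steps:
    - [0, 0, 0, -0.001, 0, 0, 0.03]
    - [0, 0, 0, 0, 0, 0, 0.03]

```text
clock: 24.25
eef_pos: [477.5, 121.6, 63.8]
tool_rot: [-3.09, 0.0, 1.564]
force: [0.9, 0.6, -1.0]
width: 29.8
gripper_force: 0.4
```

move_arm:
  steps:
    - [0, 0, 0, -0.001, 0, 0, 0.03]
    - [0, 0, 0, 0, 0, 0, 0.03]

```text
clock: 24.45
eef_pos: [477.0, 121.7, 63.9]
tool_rot: [-3.091, -0.0, 1.564]
force: [1.6, 0.1, -1.1]
width: 30.4
gripper_force: 1.2
```

move_arm:
  steps:
    - [0, 0, 0, -0.001, 0, 0, 0.03]
    - [0, 0, 0, 0, 0, 0, 0.03]

```text
clock: 24.65
eef_pos: [476.8, 121.8, 64.0]
tool_rot: [-3.092, -0.001, 1.563]
force: [5.5, -0.9, -2.1]
width: 29.9
gripper_force: 2.6
```

move_arm:
  steps:
    - [0, 0, 0, -0.0005, 0, 0, 0.03]
    - [0, 0, 0, 0, 0, 0, 0.03]

```text
clock: 24.85
eef_pos: [476.7, 121.9, 64.0]
tool_rot: [-3.093, -0.001, 1.563]
force: [5.4, 0.2, -2.0]
width: 30.1
gripper_force: 2.9
```

move_arm:
  steps:
    - [0, 0, 0, -0.0007, 0, 0, 0.03]
    - [0, 0, 0, 0, 0, 0, 0.03]

```text
clock: 25.05
eef_pos: [476.7, 122.0, 64.1]
tool_rot: [-3.094, -0.001, 1.563]
force: [7.0, -1.2, -1.6]
width: 30.2
gripper_force: 3.4
```

```bash
python3 - <<'E'
from h import *
s=telemetry.read_state(); print(s["clock"],s["force"].round(1),s["eef_pos"].round(1),s["width"])
E
```

```text
25.05 [ 7.  -1.2 -1.6] [476.7 122.   64.1] 30.220702786152557
```

move_arm:
  steps:
    - [0, 0, 0, -0.0006, 0, 0, 0.03]
    - [0, 0, 0, 0, 0, 0, 0.03]
    - [0, 0, 0, 0, 0, 0, 0.03]
    - [0, 0, 0, 0, 0, 0, 0.03]

```text
clock: 25.45
eef_pos: [476.6, 122.0, 64.2]
tool_rot: [-3.095, -0.001, 1.563]
force: [7.6, -0.3, -2.3]
width: 30.0
gripper_force: 3.8
```

move_arm:
  steps:
    - [0, 0, 0, 0, 0, 0, 0.03]
    - [0, 0, 0, 0, 0, 0, 0.03]
    - [0, 0, 0, 0, 0, 0, 0.03]
    - [0, 0, 0, 0, 0, 0, 0.03]

```text
clock: 25.85
eef_pos: [476.6, 122.0, 64.3]
tool_rot: [-3.095, -0.001, 1.563]
force: [6.9, -0.5, -0.8]
width: 30.1
gripper_force: 3.8
```

move_arm:
  steps:
    - [0, 0, 0, 0.004, 0, 0, 0.03]
    - [0, 0, 0, 0.005, 0, 0, 0.03]
    - [0, 0, 0, 0, 0, 0, 0.03]
    - [0, 0, 0, 0, 0, 0, 0.03]

```text
clock: 26.25
eef_pos: [481.5, 121.4, 63.5]
tool_rot: [-3.087, 0.001, 1.564]
force: [-0.8, 0.4, -0.1]
width: 30.1
gripper_force: 0.0
```

move_arm:
  steps:
    - [0, 0, 0, 0, 0, 0.005, 0.03]
    - [0, 0, 0, 0, 0, 0.01, 0.03]
    - [0, 0, 0, 0, 0, 0.02, 0.03]
    - [0, 0, 0, -0.01, 0, 0.04, 0.03]
    - [0, 0, 0, -0.02, 0, 0.04, 0.03]

```text
clock: 26.75
eef_pos: [452.8, 121.6, 180.3]
tool_rot: [-3.09, -0.0, 1.563]
force: [0.6, 0.2, 0.9]
width: 29.7
gripper_force: 0.0
```

move_arm:
  steps:
    - [0, 0, 0, -0.03, -0.03, 0.02, 0.03]
    - [0, 0, 0, -0.02, -0.04, 0, 0.03]
    - [0, 0, 0, 0, -0.04, 0, 0.03]
    - [0, 0, 0, 0, -0.03, 0, 0.03]
    - [0, 0, 0, 0, 0, 0, 0.03]

```text
clock: 27.25
eef_pos: [401.7, -22.6, 199.5]
tool_rot: [-3.089, 0.003, 1.557]
force: [-0.3, 0.0, -0.2]
width: 30.1
gripper_force: 0.0
```

```bash
python3 - <<'E'
from h import *
s=telemetry.read_state(); print(s["clock"],s["force"].round(1),s["eef_pos"].round(1),s["width"])
J,D=eyes.get_image("side"); 
for q in("pin","pin_head","pin_nose","lock"): print(q,[(w("side",r["location"]).round(1),round(r["confidence"],2)) for r in finder.pinpoint("side",q)[:1]])
I,D2=eyes.get_image("top")
for q in("span_end","pin","pin_head","lock"): print(q,[(w("top",r["location"]).round(1),round(r["confidence"],2)) for r in finder.pinpoint("top",q)[:1]])
u,v=map(int,proj("side",(515,120,60)));u2,v2=map(int,proj("top",(530,120,60)))
a=cv2.resize(J[v-38:v+38,u-45:u+45],(468,395),interpolation=cv2.INTER_CUBIC); b=cv2.resize(I[v2-38:v2+38,u2-30:u2+30],(312,395),interpolation=cv2.INTER_CUBIC)
cv2.imwrite("pics/s7.png",np.hstack([a,b]))
E
```

```text
27.25 [-0.3  0.  -0.2] [401.7 -22.6 199.5] 30.07573007011007
pin [(array([529.2, 123.7,  53.2]), 0.86)]
pin_head [(array([483.4, 120.5,  53.2]), 0.51)]
pin_nose [(array([571.9, 121.2,  58.8]), 0.62)]
lock [(array([484.5, 121. ,  53. ]), 0.68)]
span_end [(array([645.4, 132.3,  98.1]), 0.77)]
pin [(array([530.9, 122. ,  54.2]), 0.68)]
pin_head [(array([486.9, 121.8,  51.8]), 0.69)]
lock [(array([529.6, 115.4,  58.5]), 0.72)]
```

View pics/s7.png

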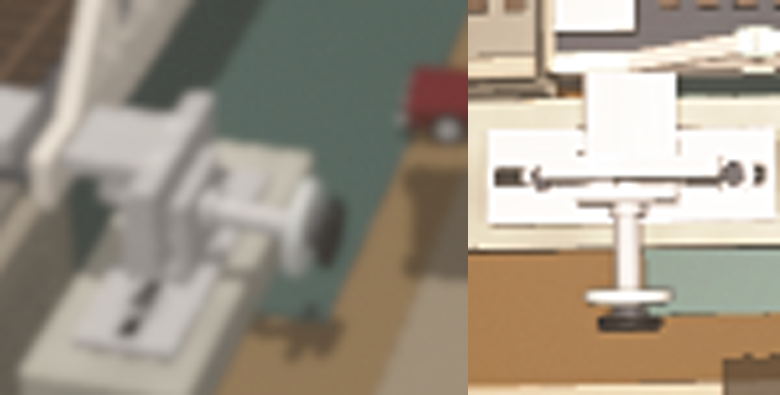

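```bash
python3 -c "
from cell import ctrl; print(ctrl.finish_job())"
```

```text
the job is handed in; nothing more can be done
None
```

The bridge is closed. The ball-lock pin is home in the fork with its button out, held under a pull of about 7 N for 0.8 s. I handed the job in at about 27 s; no verdict was returned.

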